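# Pack the specimen vial and clamp the carrier shut

## Robot

A 6-joint arm with a two-finger parallel gripper is mounted at the origin on the work surface. World frame = base frame: x ahead of the robot, y to its left, z up, the work surface at z = 0. Lengths are in m, angles in degrees, forces in N, time in s.
With the tool pointing down it reaches from about 0.4 to 0.825 m from the base axis. Payload 7 kg.
Tool frame: the origin (TCP) lies midway between the tips of the shut fingers; the grasp point (between the pads) lies 19 mm behind it (r.grip_point_offset is the z of the grasp point in the tool frame, in m); z points along the fingers, y is the line along which they close (so a half turn about z gives the same grasp; the last joint's range is limited). The gripper opens to 88 mm and grips with 3 to 60 N. Pads are 19 mm wide; open, the fingers measure 130 mm over their backs; the gripper's body (78 mm by 193 mm) begins 47 mm behind the grasp point.
Start: joints at [82.913, 20.546, 0.682, 0, -70.136, -16.507], TCP at [0.27, 0.619, 0.227] pointing down, gripper open.
Joint ranges: [-176.03, 176.03], [-82.01, 121.73], [-58.28, 71.71], [-173.87, 95.51], [-174.79, -0.11], [-173.66, 173.66]. Speed limits (degrees/s): [136.94, 136.94, 172.46, 180, 180, 180].

## Interface

Orientations are given as [roll, pitch, yaw] about the fixed x, y, z axes, in that order (R = Rz(yaw) Ry(pitch) Rx(roll)).
In Python, from plant import r, viewer, recognise, outline_of, pinpoint gives the robot as it stands.
- The arm moves only by the tool move_arm, never from a script. Its argument "targets" is a list of rows, each a list of 2 entries, a list of its own where there are three numbers: the shift along the tool's x, y, z in cm, then the turn, a rotation vector about the tool's x, y, z in rad. A call has 1 to 5 rows; each row is the pose to reach, as a shift and turn from the pose commanded when the call began, along the tool's axes at that moment; what a row does not reach only later rows make up. A row lasts 1/8 s, in which the tool goes at most 62.5 mm and 10.7 degrees, less where a joint would pass 70% of its speed; a pose out of reach is approached as far as the arm can. A call with a gripper value outside its range is refused whole. "jaw" is the finger opening in cm, from 0 to 8.76, set as the call begins (left out, the last holds). The fingers move at their own pace and stop on an object; "squeeze" is the grip in N (left out, the last holds). Time passes only in rows, so rows that repeat a pose let the fingers close. It gives the time, the measured TCP pose, the force, the opening and the grip force at its end, in the units of the state.
- r.get_state(): the state, without advancing time (a new reading comes with each control period).
- viewer.capture(name): name is "scene" or "top" or "wrist"; returns a dict with "image" (420x560x3 uint8, blue, green, red), "intrinsics" (3x3 intrinsics, pixels), "camera_from_world" (4x4, takes a point from world to camera coordinates). Camera axes: x right, y up, looking along -z (the intrinsics and any distortion apply to the point x, -y, -z); pixel columns grow to the right and rows downward; lengths in m; the calibration is good to about 2 mm. A picture is of the moment at which its call begins. There is no depth.
- r.close_job(): hands the job in; it is judged then, once.
Trained networks look in the newest picture that a camera, given by its name, has taken for a name from the list of things; names that differ only in an ending like _2 or _b are one class to them, and where a whole thing is asked for, a point or a joint stands for the part that bears it (a point fixed in the world has none). Each returns a list of dicts, best first, with "score" (0 to 1); they miss things now and then, are a little off and sometimes report something else, mostly with a low value. They report only what shows in the picture. A call takes as long as a camera call. They do not tell look-alikes from the thing itself.
- recognise(label, camera): "box" ([left, top, right, bottom] in pixels, round what is visible of it).
- outline_of(label, camera): "mask" (420x560 bool, what is visible of it) and "box" ([left, top, right, bottom] in pixels, round what is visible of it).
- pinpoint(label, camera): "location" ([row, column] in pixels: a listed point, or the origin of a listed thing).
The state is a dict: "time_s": time; "joints": joint angles; "qd": joint speeds; "joint_torque": joint torques, N m; "tcp_pos": TCP position; "eef_rot": TCP orientation; "contact_force": force on the tool from outside, world axes, zero at the start; "moment": the same for the moment, N m; "gripper_width": finger opening in m; "gripper_force": force on a finger pad.
Only numpy, scipy, OpenCV 4.12 (cv2) and the standard library are available. Lean on these libraries where they do the work, as an engineer would, in place of code of your own. Each camera call takes 0.05 s, during which the arm holds its last target. There are 200 camera calls.

## Task

Pack the glass vial for transport: lay it on its side in the cradle of the metal carrier box, gently and without dropping it, put the lid from the sloped stand squarely on the box so that it is fully home, then swing the clamp bar all the way down over the lid. Let go of everything, and leave the other things on the desk where they stand.

Things in the scene. Friction and masses are not known exactly. Their poses are not given: they have to be found in the camera images.
- vial: Glass vial, amber with a pale label and a white cap, lying loose on its side on the desk; it rolls if nudged. 120 mm long, 34 mm diameter (cap 27 mm diameter, the last 28 mm at +x), about 0.11 kg. Origin on its axis at mid-length (17 mm above the desk); its x axis runs along its length, base to cap. Its roll about x is arbitrary.
- box: Open-topped metal carrier box, fixed, 116 (x) x 180 (y) x 60 (z) mm outside; walls and floor 5 mm, inside 106 x 170 mm. Origin at the centre of its underside, z up. Loaded, the vial lies along the box's y in the cradle, either way round, its axis 22 mm above the desk. The clamp's hinge lugs stand 8 mm outside the +x wall, x = 66 to 80, y = 43 to 77, up to 75 mm high.
- cradle (a point): Centre of the box's inner floor, 5 mm above the desk, middle of the cradle; axes as the box. Four 14 mm square chocks, 8 mm high, centred at x = +-24, y = +-45 mm, leave a 34 mm wide trough along y between them; between the pairs (|y| < 38 mm) the floor is free for fingers.
- lid: Loose metal lid, 0.28 kg: plate 116 (x) x 180 (y) x 5 mm; below it an 8 mm deep, 98 x 162 mm plug that enters the box with 4 mm play all round. Origin at the centre of the plate's underside, z out of the top. It starts on the sloped stand, z leaning 0.55 rad from vertical towards the stand's -x (the side away from the robot). Fits the box either way round, x along x; home, its origin is 60 mm above the desk over the box's centre.
- lid_handle (a point): Middle of the lid's handle, 35 mm above the lid's origin along its z: a bar along the lid's y, 70 mm long, 12 mm wide (lid x), 12 mm high, on two posts at y = +-30 mm; 24 mm clear space below the bar. Same axes as the lid.
- stand: Fixed sloped stand of white plastic holding the lid, footprint 150 (x) x 170 (y) mm, sloping up towards its +x (which points roughly at the robot) at 0.55 rad, highest point about 90 mm; a low lip at its lower edge stops the lid's plug. Origin at the centre of its underside.
- clamp (a joint): Angle of the clamp bar on the box, rad. 0 = closed, flat over the lid, pointing to the box's -x; grows as it opens up and back; pi/2 upright; starts leaning back at 1.65 to 1.9, limit 2.0. Stays where it is left (friction 0.12 N m). Closes fully only when the lid is home; at 0 it is at its stop, underside 1 mm over the lid, top 72 mm above the desk.
- clamp_hinge (a point): Point on the clamp's hinge axis (parallel to the box's y): in the box's frame x = 72, y = 60, z = 69 mm. Axes as the box.
- clamp_tip (a point): Middle of the free end of the clamp bar, a flat steel bar 104 mm long from the hinge, 18 mm wide (along the box's y), 6 mm thick. At joint value a it lies at (-104 cos a, 0, +104 sin a) mm from the hinge in the box's axes. The bar passes 16 mm beside the lid's handle when shut.
- jar: Bystander: closed glass jar, 76 mm diameter, 110 mm tall, upright. Origin at the centre of its underside.
- spray: Bystander: spray bottle, 64 mm diameter, 186 mm tall, upright. Origin under its centre.
- pills: Bystander: white bottle, 56 mm diameter, 95 mm tall, upright. Origin under its centre.
- carton: Bystander: flat cardboard carton 50 x 85 x 28 mm. Origin under its centre.
- packet: Bystander: paper packet 65 x 100 x 45 mm. Origin under its centre.
- mouse: Bystander: computer mouse 100 x 58 x 32 mm. Origin under its centre.
- penpot: Bystander: grey pot 72 mm diameter, 95 mm tall, with pens up to 155 mm. Origin under its centre.
Things that resemble listed ones, but are neither listed nor needed, are in the scene too. Leave any green or yellow look-alike of the lid alone. What is shaped like the vial but blue is not meant.

How it is judged (in metres and radians):
On the way, in this order (a step that is already met when the one before it is completed fails the run):
1. the vial lies in the cradle of the box, released, while the clamp is open (x of vial in the frame of box between -0.012 and 0.012 m and y of vial in the frame of box between -0.03 and 0.03 m and z of vial in the frame of box between 0.018 and 0.03 m and angle between the x axis of vial and the y axis of box, either way round below 0.25 rad and contact force between the fingers and vial below 0.2 N and linear speed of vial below 0.05 m/s and value of joint clamp above 0.5 rad), for 0.1 s.
2. the lid is squarely home on the box with the vial inside and is released (x of vial in the frame of box between -0.012 and 0.012 m and y of vial in the frame of box between -0.03 and 0.03 m and z of vial in the frame of box between 0.018 and 0.03 m and angle between the x axis of vial and the y axis of box, either way round below 0.25 rad and x of lid in the frame of box between -0.008 and 0.008 m and y of lid in the frame of box between -0.008 and 0.008 m and z of lid in the frame of box between 0.056 and 0.064 m and angle between the z axis of lid and the z axis of box, either way round below 0.05 rad and angle between lid's own z axis and vertical below 0.05 rad and contact force between the fingers and lid below 0.2 N), for 0.1 s.
3. the clamp is all the way down over the lid (x of lid in the frame of box between -0.008 and 0.008 m and y of lid in the frame of box between -0.008 and 0.008 m and z of lid in the frame of box between 0.056 and 0.064 m and angle between the z axis of lid and the z axis of box, either way round below 0.05 rad and angle between lid's own z axis and vertical below 0.05 rad and value of joint clamp below 0.08 rad), for 0.1 s.
At the end, for the whole second after the job is handed in: The vial lies at rest along the box's cradle (centre within 12 mm across, 30 mm along, axis within 0.25 rad), the lid is home (origin within 8 mm of the box's centre, 56 to 64 mm high, level within 0.05 rad) and the clamp is down (joint below 0.08 rad) (all of step 3 and x of vial in the frame of box between -0.012 and 0.012 m and y of vial in the frame of box between -0.03 and 0.03 m and z of vial in the frame of box between 0.018 and 0.03 m and angle between the x axis of vial and the y axis of box, either way round below 0.25 rad and linear speed of each of vial, lid below 0.02 m/s); the robot touches nothing.
It fails at once if the vial is dropped or rolls off fast: it moves above 0.7 m/s (a fall of about 25 mm) while not held by the fingers (linear speed of vial above 0.7 m/s and contact force between the fingers and vial below 0.1 N).
It fails at once if a bystander is moved more than 40 mm or tipped over (distance of any of jar, spray, pills, carton, packet, mouse, penpot from where it was at the start of the episode above 0.04 m or angle between any of jar, spray, pills, carton, packet, mouse, penpot's own z axis and vertical above 0.6 rad).
It also fails if it takes over 72 s, if anything falls off the work surface, if the arm or the gripper's body presses on something with over 40 N, if the wrist force passes 120 N, or if a joint passes its speed limit or range.

## Working session

There is one attempt and no reset: what is moved stays moved. The work goes in short steps, Python scripts to look and compute and a tool call to move; the robot and the scene stay as the last step left them, time stands still between calls to the robot, and variables do not carry over. Pictures are saved under pics/ and viewed, at most 10 in all, crops included, and the job is handed in when it is done.

Besides the shell and the picture viewer there is one more tool, called after ">>>" as name(argument=value, ...) on one line, values as JSON. move_arm: Moves the arm, as the interface text tells. Its arguments: {"type":"object","properties":{"targets":{"type":"array","items":{"type":"array"}},"jaw":{"type":"number"},"squeeze":{"type":"number"}},"required":["targets"]}

```bash
ls; mkdir -p pics
cat > h.py <<'E'
import numpy as np, cv2
from plant import r, viewer, recognise, outline_of, pinpoint
from scipy.spatial.transform import Rotation as Ro
def cap(n):
    c=viewer.capture(n); return c
def proj(c,P):
    P=np.atleast_2d(P); T=np.array(c["camera_from_world"]); K=np.array(c["intrinsics"])
    q=P@T[:3,:3].T+T[:3,3]; q=np.c_[q[:,0],-q[:,1],-q[:,2]]; u=q@K.T
    return u[:,:2]/u[:,2:]
def ray(c,uv):
    T=np.array(c["camera_from_world"]); K=np.array(c["intrinsics"])
    d=np.linalg.inv(K)@[uv[0],uv[1],1]; d=np.array([d[0],-d[1],-d[2]])
    d=T[:3,:3].T@d; return -T[:3,:3].T@T[:3,3], d/np.linalg.norm(d)
def onz(c,uv,z):
    o,d=ray(c,uv); return o+d*(z-o[2])/d[2]
def tri(rs):
    A=0;b=0;
    for o,d in rs:
        M=np.eye(3)-np.outer(d,d); A=A+M; b=b+M@o
    X=np.linalg.solve(A,b); return X,[np.linalg.norm(np.cross(X-o,d)) for o,d in rs]
E
python3 - <<'E'
from h import *
im=[]
C={}
for n in ["scene","top"]:
    C[n]=cap(n); cv2.imwrite(f"pics/{n}0.png",C[n]["image"])
    print(n,np.round(np.linalg.inv(C[n]["camera_from_world"])[:3,3],3), C[n].keys())
for l in ["vial","box","cradle","lid","lid_handle","stand","clamp_hinge","clamp_tip","jar","spray","pills","carton","packet","mouse","penpot"]:
    for n in C:
        for d in pinpoint(l,n)[:3]:
            uv=d["location"][::-1]
            print(l,n,round(d["score"],2),np.round(uv),np.round(onz(C[n],uv,0)[:2],3))
E
```

```text
pics
scene [1.48  0.264 1.142] dict_keys(['image', 'intrinsics', 'camera_from_world'])
top [0.248 0.002 1.334] dict_keys(['image', 'intrinsics', 'camera_from_world'])
vial scene 0.94 [131. 243.] [ 0.65  -0.448]
vial scene 0.73 [289. 260.] [0.573 0.034]
vial top 0.89 [407. 169.] [ 0.663 -0.449]
vial top 0.87 [267. 197.] [0.564 0.044]
box scene 0.79 [218. 223.] [ 0.492 -0.223]
cradle scene 0.74 [218. 225.] [ 0.501 -0.22 ]
cradle scene 0.54 [365. 242.] [0.435 0.239]
cradle top 0.57 [340. 212.] [ 0.512 -0.208]
lid scene 0.94 [361. 245.] [0.448 0.229]
lid scene 0.65 [243. 166.] [ 0.204 -0.245]
lid scene 0.63 [397. 198.] [0.206 0.307]
lid top 0.83 [184. 291.] [0.25  0.318]
lid top 0.83 [356. 286.] [ 0.259 -0.251]
lid top 0.76 [209. 213.] [0.51  0.242]
lid_handle scene 0.92 [239. 174.] [ 0.248 -0.242]
lid_handle scene 0.89 [394. 206.] [0.245 0.303]
lid_handle scene 0.88 [359. 240.] [0.43  0.219]
lid_handle top 0.87 [352. 290.] [ 0.249 -0.239]
lid_handle top 0.77 [185. 291.] [0.249 0.312]
lid_handle top 0.61 [210. 208.] [0.528 0.239]
stand scene 0.72 [365. 256.] [0.489 0.247]
stand scene 0.5
[... 563 characters left out ...]
] [0.73 0.03]
jar top 0.45 [328. 192.] [ 0.58  -0.167]
spray scene 0.81 [442. 265.] [0.455 0.473]
spray top 0.79 [140. 233.] [0.443 0.473]
pills scene 0.85 [138. 212.] [ 0.523 -0.492]
carton scene 0.92 [296. 221.] [0.41 0.01]
carton top 0.89 [279. 237.] [0.427 0.003]
carton top 0.39 [270. 152.] [0.73  0.033]
packet scene 0.85 [363. 329.] [0.74  0.287]
packet top 0.91 [200. 146.] [0.752 0.279]
mouse scene 0.69 [169. 280.] [ 0.744 -0.276]
mouse scene 0.42 [290. 259.] [0.566 0.036]
mouse top 0.68 [353. 144.] [ 0.758 -0.263]
mouse top 0.19 [346. 216.] [ 0.496 -0.227]
penpot scene 0.9 [211. 293.] [ 0.75  -0.143]
penpot top 0.65 [322. 142.] [ 0.767 -0.153]
penpot top 0.31 [266. 151.] [0.731 0.045]
```

View pics/scene0.png

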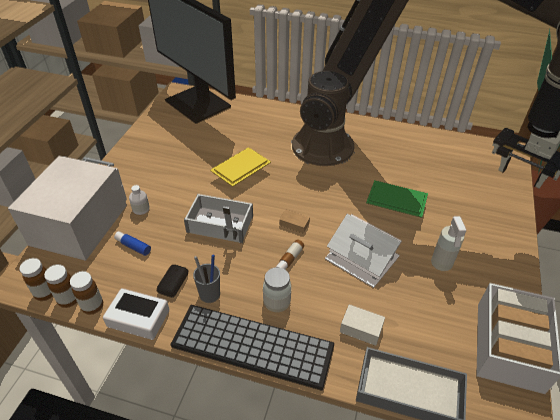

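View pics/top0.png

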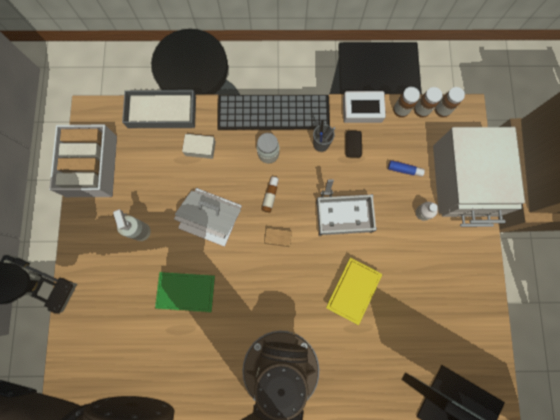

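```bash
cat >> h.py <<'E'
def pose():
    s=r.get_state(); return np.array(s["tcp_pos"]),np.array(s["eef_rot"])
def Rm(rpy): return Ro.from_euler("xyz",rpy,degrees=True)
def down(yd,tilt=0):
    """tool pointing down, tool y axis at yd deg in world"""
    a=np.radians(yd); y=np.array([np.cos(a),np.sin(a),0]); z=np.array([0,0,-1.]); x=np.cross(y,z)
    return Ro.from_matrix(np.c_[x,y,z])
def plan(wps,p=None,R=None):
    if p is None:
        p,e=pose(); R=Rm(e)
    for q,S in wps:
        q=np.array(q,float)
        sh=R.inv().apply(q-p)*100; rv=(R.inv()*S).as_rotvec()
        n=max(np.linalg.norm(sh)/6.25,np.degrees(np.linalg.norm(rv))/10.7)
        sh=np.round(sh,2); rv=np.round(rv,3)
        print("rows %.1f"%n,[sh.tolist(),rv.tolist()])
        p=p+R.apply(sh/100); R=R*Ro.from_rotvec(rv)
E
python3 - <<'E'
from h import *
s=r.get_state(); print(s)
for n in ["scene","top"]:
    c=cap(n)
    for l in ["vial","box","lid"]:
        for d in outline_of(l,n):
            ys,xs=np.nonzero(d["mask"]); (cx,cy),wh,a=rr=cv2.minAreaRect(np.c_[xs,ys].astype(np.float32))
            print(n,l,round(d["score"],2),len(xs),np.round(cv2.boxPoints(rr)).tolist())
            z={"vial":.017,"box":.06,"lid":.06}[l]
            print([np.round(onz(c,q,z)[:2],3).tolist() for q in cv2.boxPoints(rr)])
R=down(0)
for yd in (-90,90): print(yd); plan([([.35,.45,.36],down(yd)),([.50,.19,.36],down(yd)),([.55,.0,.36],down(yd))])
E
```

```text
{'time_s': 1.6, 'joints': array([ 8.29120281e+01,  2.05458351e+01,  6.79248981e-01, -1.73208553e-03,
       -7.01360618e+01, -1.65066164e+01]), 'qd': array([-0.01588279,  0.0227936 ,  0.05735668,  0.06867495, -0.07019479,
       -0.01485274]), 'joint_torque': array([-2.82736110e-04, -5.82377708e+01,  2.93296123e+01,  7.00249761e+00,
        1.22728298e-02, -6.30591387e-06]), 'tcp_pos': array([0.27017444, 0.61851466, 0.2265411 ]), 'eef_rot': array([ 1.79996998e+02,  8.09531612e-04, -2.35951769e+01]), 'contact_force': array([-0.54686123, -0.53636337, -1.17716245]), 'moment': array([ 0.0480996 , -0.01246611,  0.00746199]), 'gripper_force': 0.0, 'gripper_width': 0.08762466547464016}
scene vial 0.95 431 [[112.0, 239.0], [117.0, 229.0], [152.0, 246.0], [147.0, 257.0]]
[[0.666, -0.5], [0.623, -0.507], [0.656, -0.371], [0.697, -0.367]]
scene vial 0.7 349 [[275.0, 265.0], [297.0, 238.0], [305.0, 245.0], [284.0, 272.0]]
[[0.614, 0.003], [0.493, 0.036], [0.512, 0.068], [0.631, 0.034]]
scene vial 0.69 1115 [[262.0, 268.0], [290.0, 268.0], [290.0, 312.0], [262.0, 312.0]]
[[0.637, -0.03], [0.613, 
[... 1761 characters left out ...]
0.0], [229.0, 236.0]]
[[0.493, 0.344], [0.583, 0.313], [0.509, 0.13], [0.421, 0.163]]
top lid 0.66 2132 [[154.0, 309.0], [157.0, 270.0], [215.0, 275.0], [212.0, 313.0]]
[[0.195, 0.393], [0.315, 0.389], [0.299, 0.206], [0.179, 0.213]]
top lid 0.57 2013 [[325.0, 309.0], [350.0, 258.0], [383.0, 274.0], [358.0, 325.0]]
[[0.191, -0.141], [0.35, -0.225], [0.298, -0.328], [0.142, -0.242]]
-90
rows 3.7 [[14.06, 12.25, -13.34], [-0.0, 0.0, -0.412]]
rows 4.8 [[15.0, 26.01, -0.0], [-0.0, 0.0, 0.0]]
rows 3.1 [[4.99, 19.0, -0.01], [-0.0, 0.0, 0.0]]
90
rows 14.6 [[14.06, 12.25, -13.34], [0.0, 0.0, 2.73]]
rows 4.8 [[-15.01, -26.0, -0.0], [0.0, -0.0, -0.0]]
rows 3.1 [[-5.0, -19.0, -0.01], [0.0, -0.0, -0.0]]
```

>>> move_arm(targets=[[[14.06,12.25,-13.34],[0,0,-0.15]],[[14.06,12.25,-13.34],[0,0,-0.15]],[[14.06,12.25,-13.34],[0,0,-0.15]],[[14.06,12.25,-13.34],[0,0,-0.15]]])

```text
time_s: 2.5
tcp_pos: [0.3509, 0.4483, 0.3625]
eef_rot: [-179.8, -0.0, -15.0]
contact_force: [0.4, -0.1, -0.2]
gripper_width: 0.0876
gripper_force: 0.0
```

>>> move_arm(targets=[[[16.1,17.4,0],[0,0,0]],[[16.1,17.4,0],[0,0,0]],[[16.1,17.4,0],[0,0,0]],[[16.1,17.4,0],[0,0,0]]])

```text
time_s: 3.0
tcp_pos: [0.4611, 0.2381, 0.3605]
eef_rot: [-180.0, -0.0, -15.0]
contact_force: [0.8, 0.1, -0.8]
gripper_width: 0.0876
gripper_force: 0.0
```

>>> move_arm(targets=[[[14.8,16.7,8],[0,0,0]],[[14.8,16.7,8],[0,0,0]],[[14.8,16.7,8],[0,0,0]],[[14.8,16.7,8],[0,0,0]],[[14.8,16.7,8],[0,0,0]]])

```text
time_s: 3.62
tcp_pos: [0.5602, 0.0378, 0.278]
eef_rot: [179.9, 0.2, -15.2]
contact_force: [-0.1, 0.5, 0.2]
gripper_width: 0.0876
gripper_force: 0.0
```

Run:
```python
from h import *
print(pose(), r.get_state()["time_s"])
c=cap("wrist"); cv2.imwrite("pics/w1.png",c["image"])
T=np.linalg.inv(c["camera_from_world"]); print(np.round(T,3), c["intrinsics"])
for d in outline_of("vial","wrist"):
    ys,xs=np.nonzero(d["mask"]); rr=cv2.minAreaRect(np.c_[xs,ys].astype(np.float32))
    print(round(d["score"],2),len(xs),np.round(cv2.boxPoints(rr)).tolist(),[np.round(onz(c,q,.02)[:2],3).tolist() for q in cv2.boxPoints(rr)])
for l in ["vial","lid_handle","cradle"]:
  for d in pinpoint(l,"wrist"): print(l,d, onz(c,d["location"][::-1],.017))
```

```text
(array([0.56021717, 0.03775676, 0.27803454]), array([ 1.79880320e+02,  1.56585034e-01, -1.52350032e+01])) 3.625
[[-0.263  0.926  0.271  0.633]
 [-0.965 -0.253 -0.071  0.017]
 [ 0.003 -0.28   0.96   0.436]
 [ 0.     0.     0.     1.   ]] [[308.99438765   0.         277.31288193]
 [  0.         308.99438765 204.39854231]
 [  0.           0.           1.        ]]
0.83 2131 [[267.0, 118.0], [292.0, 118.0], [294.0, 208.0], [268.0, 208.0]] [[0.632, 0.031], [0.623, -0.001], [0.504, 0.027], [0.513, 0.062]]
vial {'location': [163.5, 278.5], 'score': 0.78} [0.56991278 0.03124143 0.017     ]
lid_handle {'location': [253.8, 138.3], 'score': 0.76} [0.49515145 0.26680216 0.017     ]
cradle {'location': [167.4, 468.4], 'score': 0.61} [ 0.49625674 -0.21807299  0.017     ]
cradle {'location': [162.9, 280.5], 'score': 0.25} [0.56998588 0.02840112 0.017     ]
```

View pics/w1.png

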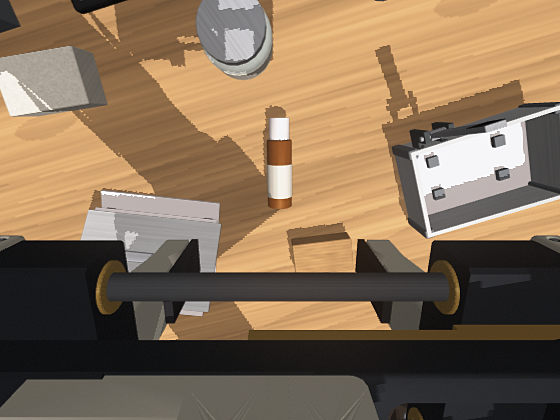

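>>> move_arm(targets=[[[1.1,0.5,6],[0,0,0]],[[1.1,0.5,12],[0,0,0]],[[1.1,0.5,18],[0,0,0]],[[1.1,0.5,22],[0,0,0]],[[1.1,0.5,23],[0,0,0]]], jaw=7.5)

```text
time_s: 4.5
tcp_pos: [0.5681, 0.0336, 0.0481]
eef_rot: [179.9, 0.2, -14.9]
contact_force: [0.3, -0.5, 0.5]
gripper_width: 0.0749
gripper_force: 0.0
```

Run:
```python
from h import *
print(pose())
c=cap("wrist"); cv2.imwrite("pics/w2.png",c["image"])
for d in outline_of("vial","wrist"):
    ys,xs=np.nonzero(d["mask"]); rr=cv2.minAreaRect(np.c_[xs,ys].astype(np.float32))
    print(round(d["score"],2),len(xs),np.round(cv2.boxPoints(rr)).tolist(),[np.round(onz(c,q,.02)[:2],3).tolist() for q in cv2.boxPoints(rr)])
for d in pinpoint("vial","wrist"): print(d, onz(c,d["location"][::-1],.017))
```

```text
(array([0.56810602, 0.03355179, 0.04812855]), array([ 1.79877891e+02,  1.71742673e-01, -1.49137845e+01]))
0.85 7749 [[253.0, 135.0], [306.0, 135.0], [306.0, 324.0], [253.0, 324.0]] [[0.633, 0.03], [0.625, -0.001], [0.497, 0.03], [0.507, 0.066]]
{'location': [230.5, 282.0], 'score': 0.74} [0.56917845 0.02852552 0.017     ]
```

>>> move_arm(targets=[[[0.1,0.3,2.5],[0,0,0]],[[0.1,0.3,4.0],[0,0,0]],[[0.1,0.3,4.2],[0,0,0]]])

```text
time_s: 5.03
tcp_pos: [0.5699, 0.0299, 0.0082]
eef_rot: [180.0, -0.0, -15.0]
contact_force: [-0.8, -0.0, 0.9]
gripper_width: 0.0748
gripper_force: 0.0
```

>>> move_arm(targets=[[[0,0,0],[0,0,0]],[[0,0,0],[0,0,0]],[[0,0,0],[0,0,0]],[[0,0,0],[0,0,0]],[[0,0,0],[0,0,0]]], jaw=2.5, squeeze=12)

```text
time_s: 5.65
tcp_pos: [0.5698, 0.0298, 0.0081]
eef_rot: [-180.0, -0.0, -15.0]
contact_force: [-0.3, 0.4, 1.2]
gripper_width: 0.0335
gripper_force: 12.0
```

>>> move_arm(targets=[[[0,0,-3],[0,0,0]],[[0,0,-8],[0,0,0]],[[0,0,-14],[0,0,0]],[[0,0,-20],[0,0,0]],[[0,0,-22],[0,0,0]]])

```text
time_s: 6.28
tcp_pos: [0.5712, 0.0301, 0.2325]
eef_rot: [-179.8, -0.3, -15.0]
contact_force: [0.7, -0.2, -2.3]
gripper_width: 0.0338
gripper_force: 12.0
```

>>> move_arm(targets=[[[-0.4,4.2,0],[0,0,0.17]],[[-0.8,9,0],[0,0,0.35]],[[-1.2,14,0],[0,0,0.52]],[[-1.6,19,0],[0,0,0.69]],[[-1.6,21.1,0],[0,0,0.85]]])

```text
time_s: 6.9
tcp_pos: [0.4982, -0.1718, 0.2279]
eef_rot: [180.0, 0.0, -64.1]
contact_force: [-0.3, 0.3, -0.8]
gripper_width: 0.0336
gripper_force: 12.0
```

>>> move_arm(targets=[[[0,0,0],[0,0,0.17]],[[0,0,0],[0,0,0.34]],[[0,0,0],[0,0,0.459]],[[0,0,0],[0,0,0.459]]])

```text
time_s: 7.4
tcp_pos: [0.4994, -0.1698, 0.2277]
eef_rot: [180.0, 0.0, -90.0]
contact_force: [-0.3, -0.5, -0.5]
gripper_width: 0.0337
gripper_force: 12.0
```

Run:
```python
from h import *
print(pose())
c=cap("wrist"); cv2.imwrite("pics/w3.png",c["image"])
import pickle; pickle.dump(c,open("w3.pkl","wb"))
for l in ["cradle","box","vial","clamp_hinge","clamp_tip"]:
  for d in pinpoint(l,"wrist"): print(l,d, onz(c,d["location"][::-1],.005))
```

```text
(array([ 0.49939206, -0.16984619,  0.22774776]), array([ 1.79975703e+02,  9.11964800e-03, -8.99609186e+01]))
cradle {'location': [137.3, 280.9], 'score': 0.78} [ 0.49475323 -0.22047701  0.005     ]
box {'location': [137.9, 282.8], 'score': 0.74} [ 0.4924525  -0.21976701  0.005     ]
vial {'location': [261.6, 278.1], 'score': 0.88} [ 0.49796157 -0.05519386  0.005     ]
vial {'location': [202.0, 216.7], 'score': 0.33} [ 0.57676665 -0.13920383  0.005     ]
clamp_hinge {'location': [200.2, 215.6], 'score': 0.9} [ 0.57804494 -0.14159617  0.005     ]
clamp_hinge {'location': [240.3, 171.9], 'score': 0.68} [ 0.63919697 -0.08628798  0.005     ]
clamp_tip {'location': [241.9, 173.1], 'score': 0.58} [ 0.63781571 -0.08399338  0.005     ]
```

View pics/w3.png

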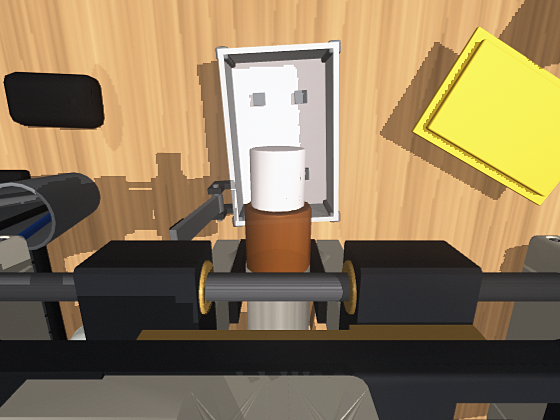

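Run:
```python
from h import *
import pickle; c=pickle.load(open("w3.pkl","rb"))
from scipy.optimize import least_squares
B=np.array([[58,-90,60],[-58,-90,60],[58,90,60],[-58,90,60],[24,-45,13],[-24,-45,13],[-24,45,13]])/1e3
uv=np.array([[217,49],[339,42],[234,223],[340,219],[258,99],[300,97],[306,174]])
def W(p): 
    R=Ro.from_euler("z",p[2]).as_matrix(); return B@R.T+[p[0],p[1],0]
f=least_squares(lambda p:(proj(c,W(p))-uv).ravel(),[.5,-.22,0],loss="soft_l1")
print(f.x[:2],np.degrees(f.x[2])); print(np.round(proj(c,W(f.x))-uv,1).tolist())
x,y,a=f.x; R=Ro.from_euler("z",a)
# vial angle: cap axis in image vs tool
g=lambda v:R.apply(np.array(v)/1e3)+[x,y,0]
S=down(180+np.degrees(a))
plan([(g([0,-12,0])+[0,0,.2277],S),(g([0,-12,0])+[0,0,.11],S),(g([0,-12,0])+[0,0,.013],S)])
o=outline_of("vial","wrist")[0]["mask"]; 
for row in range(150,240,15):
    xs=np.nonzero(o[row])[0]; print(row,xs.min() if len(xs) else None,xs.max() if len(xs) else None)
```

```text
[ 0.49365155 -0.22067248] 3.307236571783707
[[0.3, 0.0], [-0.7, -0.6], [1.1, 2.3], [-1.3, 0.7], [0.9, -0.2], [0.8, -0.8], [-2.5, -0.1]]
rows 1.0 [[6.29, 0.54, 0.02], [0.0, 0.0, -0.057]]
rows 1.9 [[-0.0, -0.0, 11.77], [0.0, 0.0, 0.0]]
rows 1.6 [[-0.0, -0.01, 9.7], [0.0, 0.0, 0.0]]
150 250 304
165 250 305
180 250 305
195 251 304
210 245 311
225 245 311
```

>>> move_arm(targets=[[[3,0.3,0],[0,0,-0.03]],[[6.3,0.55,3],[0,0,-0.057]],[[6.3,0.55,8],[0,0,-0.057]],[[6.3,0.55,10],[0,0,-0.057]],[[6.3,0.55,10],[0,0,-0.057]]])

```text
time_s: 8.38
tcp_pos: [0.493, -0.2328, 0.1264]
eef_rot: [179.8, 0.0, -86.7]
contact_force: [0.4, 0.2, -0.8]
gripper_width: 0.0336
gripper_force: 12.0
```

Run:
```python
from h import *
print(pose())
c=cap("wrist"); im=c["image"].copy()
x,y,a=.49365,-.22067,np.radians(3.307); R=Ro.from_euler("z",a)
g=lambda v:R.apply(np.array(v)/1e3)+[x,y,0]
for q in [[58,-90,60],[-58,-90,60],[-58,90,60],[58,90,60],[53,-85,60],[-53,-85,60],[24,-45,13],[-24,-45,13]]:
    u=proj(c,g(q))[0]; cv2.circle(im,(int(round(u[0])),int(round(u[1]))),2,(0,0,255),-1)
cv2.imwrite("pics/w4.png",im)
```

```text
(array([ 0.49302482, -0.2327987 ,  0.12641076]), array([ 1.79792841e+02,  3.60964496e-02, -8.67240001e+01]))
```

View pics/w4.png

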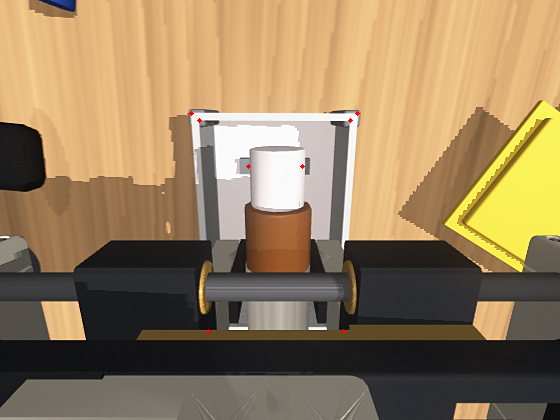

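>>> move_arm(targets=[[[0,-0.1,3],[0,0,0]],[[0,-0.1,6],[0,0,0]],[[0,-0.1,8.5],[0,0,0]],[[0,-0.1,10],[0,0,0]],[[0,-0.1,10.8],[0,0,0]]])

```text
time_s: 9.05
tcp_pos: [0.4959, -0.2328, 0.0202]
eef_rot: [-179.9, -0.0, -86.7]
contact_force: [0.8, 0.9, -0.9]
gripper_width: 0.0336
gripper_force: 12.0
```

>>> move_arm(targets=[[[0,0,0.1],[0,0,0]],[[0,0,0.2],[0,0,0]],[[0,0,0.2],[0,0,0]]])

```text
time_s: 9.43
tcp_pos: [0.4956, -0.2329, 0.0186]
eef_rot: [-179.9, -0.0, -86.7]
contact_force: [0.6, -0.2, -1.7]
gripper_width: 0.0337
gripper_force: 12.0
```

>>> move_arm(targets=[[[0,0.1,0.2],[0,0,0]],[[0,0.1,0.35],[0,0,0]],[[0,0.1,0.4],[0,0,0]],[[0,0.1,0.4],[0,0,0]]])

```text
time_s: 9.93
tcp_pos: [0.4941, -0.2329, 0.0139]
eef_rot: [180.0, -0.0, -86.7]
contact_force: [-0.5, -1.0, -1.6]
gripper_width: 0.0336
gripper_force: 12.0
```

>>> move_arm(targets=[[[0,0,0.1],[0,0,0]],[[0,0,0.1],[0,0,0]]])

```text
time_s: 10.18
tcp_pos: [0.4943, -0.2329, 0.0131]
eef_rot: [-180.0, -0.0, -86.7]
contact_force: [-0.5, -1.0, 1.0]
gripper_width: 0.0336
gripper_force: 12.0
```

>>> move_arm(targets=[[[0,0,0],[0,0,0]],[[0,0,0],[0,0,0]],[[0,0,0],[0,0,0]],[[0,0,0],[0,0,0]]], jaw=4.8)

```text
time_s: 10.68
tcp_pos: [0.4942, -0.2329, 0.013]
eef_rot: [-180.0, -0.0, -86.7]
contact_force: [0.4, 1.6, -0.2]
gripper_width: 0.0484
gripper_force: 0.0
```

>>> move_arm(targets=[[[0,0,-2],[0,0,0]],[[0,0,-6],[0,0,0]],[[0,0,-12],[0,0,0]],[[0,0,-18],[0,0,0]],[[0,0,-24],[0,0,0]]])

```text
time_s: 11.3
tcp_pos: [0.4938, -0.2328, 0.2551]
eef_rot: [-180.0, 0.0, -86.7]
contact_force: [1.3, -1.2, 0.3]
gripper_width: 0.0484
gripper_force: 0.0
```

Run:
```python
from h import *
print(pose())
x,y,a=.49365,-.22067,np.radians(3.307); R=Ro.from_euler("z",a)
for n in ["wrist","top"]:
  c=cap(n)
  if n=="wrist": cv2.imwrite("pics/w5.png",c["image"])
  for d in outline_of("vial",n)[:3]:
    ys,xs=np.nonzero(d["mask"]); rr=cv2.minAreaRect(np.c_[xs,ys].astype(np.float32))
    print(n,round(d["score"],2),len(xs),[np.round(R.inv().apply(onz(c,q,.024)-[x,y,0])[:2]*1e3).tolist() for q in cv2.boxPoints(rr)])
# triangulate lid handle from all cameras
C={n:cap(n) for n in ["scene","top"]}
for l in ["lid_handle","lid","stand"]:
  rs=[]
  for n in C:
    for d in pinpoint(l,n):
      uv=d["location"][::-1]; p=onz(C[n],uv,.07)
      if .4<p[0]<.6 and .1<p[1]<.35: rs.append(ray(C[n],uv)); print(l,n,np.round(d["score"],2),uv); break
  if len(rs)>1: print(tri(rs))
```

```text
(array([ 0.49375742, -0.23275528,  0.25513732]), array([-1.79976950e+02,  1.28631932e-03, -8.67308205e+01]))
wrist 0.93 1486 [[189.0, -170.0], [173.0, -216.0], [135.0, -211.0], [149.0, -164.0]]
wrist 0.85 2484 [[15.0, -75.0], [-18.0, -75.0], [-19.0, 51.0], [17.0, 51.0]]
top 0.68 248 [[19.0, 39.0], [13.0, -48.0], [-21.0, -45.0], [-16.0, 42.0]]
top 0.48 78 [[80.0, 61.0], [130.0, 49.0], [125.0, 30.0], [76.0, 43.0]]
lid_handle scene 0.91 [360.3, 241.8]
lid_handle top 0.89 [206.1, 205.6]
(array([0.51742854, 0.23113531, 0.09019261]), [np.float64(0.003996090747311151), np.float64(0.003996090747311129)])
lid scene 0.83 [363.5, 245.7]
lid top 0.62 [204.7, 213.1]
(array([0.49945699, 0.24141078, 0.05704605]), [np.float64(0.0037872924448560897), np.float64(0.003787292444855993)])
stand scene 0.65 [362.7, 256.9]
stand top 0.76 [208.2, 216.7]
(array([0.49691874, 0.24249507, 0.00342703]), [np.float64(0.000637927580739359), np.float64(0.0006379275807393292)])
```

```bash
cat >> h.py <<'E'
def lidR(yaw_deg,t=.55): return Ro.from_euler("z",yaw_deg,degrees=True)*Ro.from_euler("y",-t)
def toolR(L):
    M=L.as_matrix(); return Ro.from_matrix(np.c_[M[:,1],M[:,0],-M[:,2]])
E
python3 - <<'E'
from h import *
L=lidR(159); h=np.array([.517,.231,.090]); T=toolR(L); z=L.as_matrix()[:,2]
print(z, h+.14*z)
plan([([.52,-.0,.30],down(170)),([.55,.18,.30],toolR(lidR(159,.3))),(h+.14*z,T)])
E
```

```text
[ 0.48797057 -0.18731435  0.85252452] [0.58531588 0.20477599 0.20935343]
rows 3.8 [[-23.1, -3.92, -4.79], [0.002, 0.0, 0.232]]
rows 2.9 [[-18.24, 0.18, 0.0], [-0.299, -0.029, 0.19]]
rows 1.6 [[-3.58, -4.98, 7.95], [-0.25, 0.0, 0.0]]
```

>>> move_arm(targets=[[[-5.5,-1,-4.8],[0,0,0.06]],[[-11,-2,-4.8],[0,0,0.12]],[[-17,-3,-4.8],[0,0,0.18]],[[-23.1,-3.9,-4.8],[0,0,0.232]],[[-23.1,-3.9,-4.8],[0,0,0.232]]], jaw=6)

```text
time_s: 12.52
tcp_pos: [0.5202, 0.0037, 0.3005]
eef_rot: [180.0, 0.0, -99.8]
contact_force: [-0.1, -0.6, -0.2]
gripper_width: 0.0599
gripper_force: 0.0
```

>>> move_arm(targets=[[[-6,0.2,0],[-0.1,-0.01,0.06]],[[-12,0.2,0],[-0.2,-0.02,0.13]],[[-18.2,0.2,0],[-0.299,-0.029,0.19]],[[-18.2,0.2,0],[-0.299,-0.029,0.19]]])

```text
time_s: 13.02
tcp_pos: [0.5509, 0.1819, 0.2973]
eef_rot: [162.5, -0.2, -111.0]
contact_force: [-0.3, 0.4, 0.2]
gripper_width: 0.0596
gripper_force: 0.0
```

>>> move_arm(targets=[[[-1.8,-2.5,4],[-0.125,0,0]],[[-3.6,-5,8],[-0.25,0,0]],[[-3.6,-5,8],[-0.25,0,0]],[[-3.6,-5,8],[-0.25,0,0]]])

```text
time_s: 13.52
tcp_pos: [0.5858, 0.2031, 0.209]
eef_rot: [148.5, -0.1, -111.0]
contact_force: [-0.7, -0.4, 2.1]
gripper_width: 0.0599
gripper_force: 0.0
```

Run:
```python
from h import *
import pickle
print(pose())
c=cap("wrist"); cv2.imwrite("pics/w6.png",c["image"]); pickle.dump(c,open("w6.pkl","wb"))
for l in ["lid_handle","lid"]:
  for d in pinpoint(l,"wrist"): print(l,d["score"],d["location"][::-1],onz(c,d["location"][::-1],.09))
for d in outline_of("lid","wrist"): print(d["score"],d["box"])
```

```text
(array([0.58578848, 0.20311886, 0.20900676]), array([ 1.48513051e+02, -7.80450438e-02, -1.11042312e+02]))
lid_handle 0.84 [281.2, 189.9] [0.51185812 0.22645887 0.09      ]
lid 0.95 [413.3, 146.5] [0.31131234 0.26879768 0.09      ]
lid 0.57 [277.6, 183.9] [0.51341677 0.21878434 0.09      ]
0.74 [383.2, 78.6, 439.5, 212.3]
0.73 [318.6, 300.3, 358.8, 332.0]
0.62 [220.0, 97.0, 336.8, 261.4]
```

View pics/w6.png

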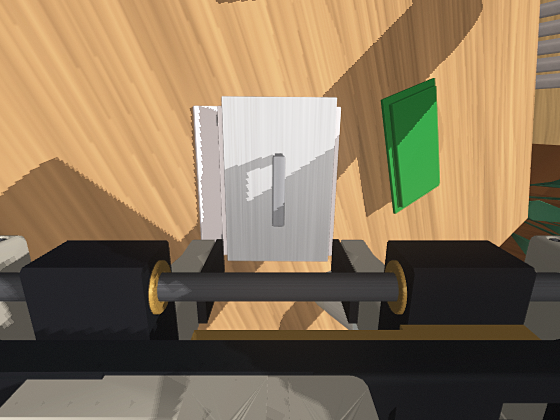

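Run:
```python
from h import *
import pickle; c=pickle.load(open("w6.pkl","rb"))
from scipy.optimize import least_squares
B=np.array([[-58,90,5],[58,90,5],[-58,-90,5],[58,-90,5],[0,35,41],[0,-35,41]])/1e3
uv=np.array([[221,97],[337,98],[226,261],[331,261],[279,153],[278.5,227]])
def W(p): 
    return lidR(p[3],p[4]).apply(B)+p[:3]
def f(p): return (proj(c,W(p))-uv).ravel()
p0=[.50,.24,.06,159,.55]
for free in (4,5):
    s=least_squares(lambda q:f(np.r_[q,p0[free:]]),p0[:free],x_scale=[.01,.01,.01,3,.05][:free])
    p=np.r_[s.x,p0[free:]]; print(np.round(p,4),np.round(f(p).reshape(-1,2),1).tolist())
    h=p[:3]+lidR(p[3],p[4]).apply([0,0,.035]); print("handle",h)
    if free==4: best=p
p=best; L=lidR(p[3],p[4]); h=p[:3]+L.apply([0,0,.035]); z=L.apply([0,0,1])
# check vs scene/top
for n in ["scene","top"]: 
    cc=cap(n); print(n,np.round(proj(cc,np.vstack([h,p[:3]])),1).tolist())
q=h-z*.019   # TCP when grasp point at handle mid
plan([(q+.06*z,toolR(L)),(q+.005*z,toolR(L))])
```

```text
[4.995000e-01 2.312000e-01 6.370000e-02 1.584832e+02 5.500000e-01] [[0.0, -1.3], [0.6, -1.6], [1.9, -0.3], [-2.6, 0.3], [0.0, 3.0], [0.0, -0.2]]
handle [0.51650941 0.22449023 0.09352994]
[4.995000e-01 2.312000e-01 6.370000e-02 1.584738e+02 5.472000e-01] [[-0.0, -1.4], [0.5, -1.6], [1.8, -0.2], [-2.7, 0.2], [0.1, 3.0], [0.1, -0.2]]
handle [0.51646004 0.22450705 0.09356082]
scene [[359.6, 240.3], [361.6, 243.4]]
top [[209.2, 205.4], [208.6, 212.5]]
rows 1.6 [[0.67, -0.17, 9.86], [-0.005, -0.001, 0.011]]
rows 0.9 [[-0.0, 0.0, 5.5], [0.0, -0.0, -0.0]]
```

>>> move_arm(targets=[[[0.4,-0.2,5],[0,0,0.01]],[[0.7,-0.2,9.9],[0,0,0.01]],[[0.7,-0.2,12.5],[0,0,0.01]],[[0.7,-0.2,14.5],[0,0,0.01]],[[0.7,-0.2,15.2],[0,0,0.01]]])

```text
time_s: 14.45
tcp_pos: [0.5093, 0.2263, 0.08]
eef_rot: [148.5, -0.2, -111.4]
contact_force: [-0.0, 0.9, -0.5]
gripper_width: 0.0599
gripper_force: 0.0
```

Run:
```python
from h import *
import pickle
print(pose(), r.get_state()["contact_force"])
c=cap("wrist"); cv2.imwrite("pics/w7.png",c["image"])
```

```text
(array([0.50932881, 0.22626075, 0.08003949]), array([ 148.54126456,   -0.22188205, -111.4327164 ])) [-0.04593351  0.8693646  -0.48419056]
```

View pics/w7.png

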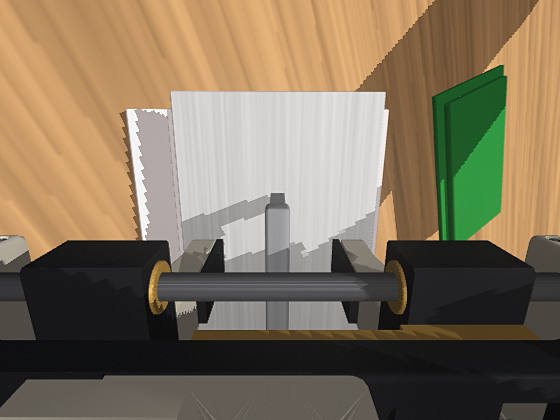

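>>> move_arm(targets=[[[0,0,0.2],[0,0,0]],[[0,0,0.2],[0,0,0]],[[0,0,0.2],[0,0,0]],[[0,0,0.2],[0,0,0]],[[0,0,0.2],[0,0,0]]], jaw=0.5, squeeze=35)

```text
time_s: 15.12
tcp_pos: [0.5092, 0.2262, 0.0775]
eef_rot: [148.5, -0.3, -111.5]
contact_force: [0.2, 0.3, -0.6]
gripper_width: 0.0155
gripper_force: 0.0
```

>>> move_arm(targets=[[[0,0,-1.5],[0,0,0]],[[0,0,-4],[0,0,0]],[[0,0,-8],[0,0,0]],[[0,0,-12],[0,0,0]],[[0,0,-14],[0,0,0]]])

```text
time_s: 15.75
tcp_pos: [0.5794, 0.1992, 0.1994]
eef_rot: [148.7, -0.2, -111.5]
contact_force: [-0.1, -0.4, -3.0]
gripper_width: 0.0116
gripper_force: 35.0
```

Run:
```python
from h import *
import pickle
p,e=pose(); print(p,e, r.get_state()["gripper_width"],r.get_state()["contact_force"])
c=cap("wrist"); cv2.imwrite("pics/w8.png",c["image"]); pickle.dump((c,p,e),open("w8.pkl","wb"))
R=Rm(e)
# pixels of expected plate corners if lid at tool: handle at tool z -0.014
L=R*Ro.from_matrix(np.array([[0,1,0],[1,0,0],[0,0,-1.]]))
h=p+R.apply([0,0,-.014]); o=h-L.apply([0,0,.035])
B=np.array([[-58,90,5],[58,90,5],[0,35,41]])/1e3
print(np.round(proj(c,L.apply(B)+o),1))
plan([([.52,.18,.33],toolR(lidR(160,.25))),([.50,-.03,.33],down(175)),([.4945,-.19,.28],down(183.3))])
```

```text
[0.57937789 0.19924582 0.19940006] [ 148.67396953   -0.19094837 -111.52613399] 0.011617495211272246 [-0.10327948 -0.38562956 -3.04219241]
[[168.   88.6]
 [386.5  88.4]
 [277.2 207.3]]
rows 2.3 [[4.01, 10.92, -8.48], [0.295, 0.008, -0.026]]
rows 3.4 [[20.42, -5.14, -1.31], [0.248, 0.033, -0.26]]
rows 2.7 [[15.98, -0.85, 5.0], [0.0, -0.0, -0.145]]
```

View pics/w8.png

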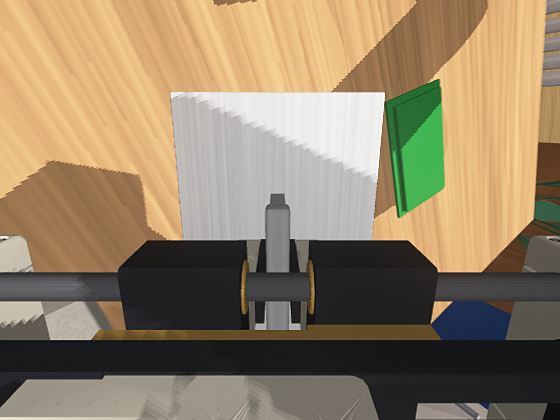

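Run:
```python
from h import *
import pickle; c,p,e=pickle.load(open("w8.pkl","rb"))
from scipy.optimize import least_squares
R=Rm(e); S=Ro.from_matrix(np.array([[0,1,0],[1,0,0],[0,0,-1.]]))
B=np.array([[-58,90,5],[58,90,5],[0,35,41]])/1e3-[0,0,.035]
uv=np.array([[171,92.],[385,92],[278,205]])
def f(q,full=True):
    dx,dz,tx,tz=q; L=R*Ro.from_rotvec([0,tx,tz])*S
    return (proj(c,L.apply(B)+p+R.apply([dx,0,dz]))-uv).ravel()
for k in (2,4):
    s=least_squares(lambda q:f(np.r_[q,np.zeros(4-k)]),[0,-.014,0,0][:k],x_scale=[.01,.01,.1,.1][:k]); print(np.round(s.x,4),np.round(s.fun,1))
```

```text
[-0.001  -0.0092] [ 0.1 -0.7 -1.6 -0.9 -0.8  1.4]
[ 0.001  -0.0175 -0.0756  0.0039] [-0.1 -0.4 -0.2  0.4 -0.5  0. ]
```

>>> move_arm(targets=[[[1.4,3.6,-2.8],[0.1,0.003,-0.01]],[[2.7,7.3,-5.6],[0.2,0.006,-0.02]],[[4,10.9,-8.5],[0.295,0.008,-0.026]],[[4,10.9,-8.5],[0.295,0.008,-0.026]]])

```text
time_s: 16.3
tcp_pos: [0.5173, 0.1813, 0.3327]
eef_rot: [165.9, 0.3, -109.8]
contact_force: [0.1, 0.0, -2.5]
gripper_width: 0.0115
gripper_force: 35.0
```

>>> move_arm(targets=[[[5,-1.3,-0.3],[0.06,0.01,-0.065]],[[10,-2.6,-0.6],[0.125,0.016,-0.13]],[[15,-3.9,-1],[0.19,0.025,-0.195]],[[20.4,-5.1,-1.3],[0.248,0.033,-0.26]],[[20.4,-5.1,-1.3],[0.248,0.033,-0.26]]])

```text
time_s: 16.92
tcp_pos: [0.4958, -0.0313, 0.3263]
eef_rot: [179.6, -0.1, -95.1]
contact_force: [0.6, -0.3, -3.4]
gripper_width: 0.0115
gripper_force: 35.0
```

>>> move_arm(targets=[[[5,-0.3,1.5],[0,0,-0.05]],[[10,-0.6,3],[0,0,-0.1]],[[16,-0.85,5],[0,0,-0.145]],[[16,-0.85,5],[0,0,-0.145]],[[16,-0.85,5],[0,0,-0.145]]])

```text
time_s: 17.55
tcp_pos: [0.4919, -0.1889, 0.2757]
eef_rot: [179.5, 0.0, -86.8]
contact_force: [0.0, -0.2, -1.8]
gripper_width: 0.0118
gripper_force: 35.0
```

>>> move_arm(targets=[[[1.6,0,3],[0.008,0,0]],[[3.2,0,7],[0.008,0,0]],[[3.2,0,11],[0.008,0,0]],[[3.2,0,14],[0.008,0,0]],[[3.2,0,14.5],[0.008,0,0]]])

```text
time_s: 18.18
tcp_pos: [0.4923, -0.2194, 0.13]
eef_rot: [179.9, 0.0, -86.6]
contact_force: [-0.5, 0.8, -1.5]
gripper_width: 0.0114
gripper_force: 35.0
```

Run:
```python
from h import *
import pickle
p,e=pose(); print(p,e)
c=cap("wrist"); pickle.dump((c,p,e),open("w9.pkl","wb"))
im=c["image"].copy()
x,y,a=.49365,-.22067,np.radians(3.307); R=Ro.from_euler("z",a)
for q in [[58,-90,60],[-58,-90,60],[-58,90,60],[58,90,60]]:
    u=proj(c,R.apply(np.array(q)/1e3)+[x,y,0])[0]; print(u.round(1)); 
T=Rm(e); L=T*Ro.from_matrix(np.array([[0,1,0],[1,0,0],[0,0,-1.]]))
for dz in (-.0092,-.014,-.0175):
    o=p+T.apply([0,0,dz])-L.apply([0,0,.035]); print(dz,proj(c,L.apply(np.array([[-58,90,5],[58,90,5],[0,35,41]])/1e3)+o).round(1).tolist())
cv2.imwrite("pics/w9.png",cv2.resize(im[60:300,130:430],(750,600),interpolation=cv2.INTER_CUBIC))
```

```text
[ 0.49228003 -0.21935256  0.13003663] [ 1.79903261e+02  4.68475402e-02 -8.65910152e+01]
[191.8  92.5]
[358.2  92.8]
[342.6 314.9]
[207.6 314.9]
-0.0092 [[170.3, 89.2], [382.9, 89.2], [276.5, 204.3]]
-0.014 [[167.3, 88.5], [385.9, 88.4], [276.5, 207.2]]
-0.0175 [[165.0, 88.0], [388.1, 87.9], [276.4, 209.4]]
```

View pics/w9.png

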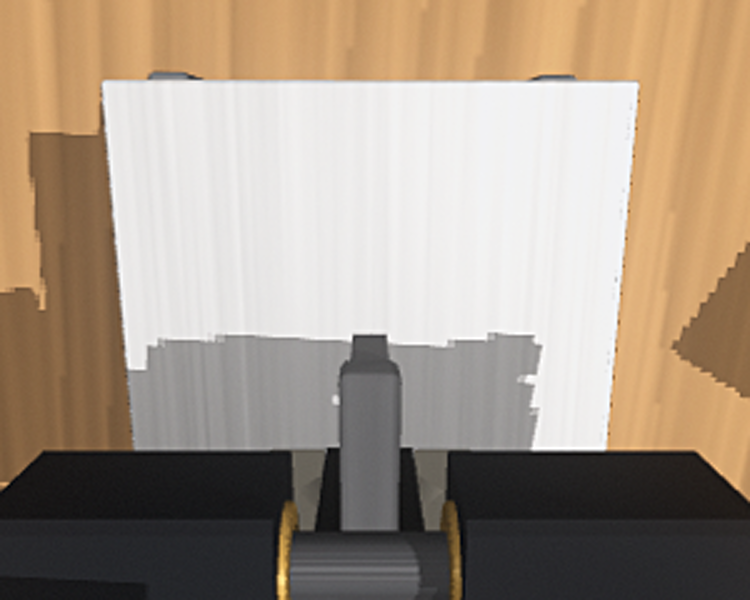

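>>> move_arm(targets=[[[0.28,-0.26,1],[0,0,0]],[[0.28,-0.26,2.2],[0,0,0]],[[0.28,-0.26,3],[0,0,0]],[[0.28,-0.26,3.3],[0,0,0]],[[0.28,-0.26,3.3],[0,0,0]]])

```text
time_s: 18.85
tcp_pos: [0.4958, -0.2234, 0.0986]
eef_rot: [-179.9, -0.0, -86.7]
contact_force: [-1.0, -0.5, -2.2]
gripper_width: 0.0113
gripper_force: 35.0
```

>>> move_arm(targets=[[[0,0,0.2],[0,0,0]],[[0,0,0.4],[0,0,0]],[[0,0,0.5],[0,0,0]],[[0,0,0.5],[0,0,0]]])

```text
time_s: 19.35
tcp_pos: [0.4958, -0.2234, 0.0937]
eef_rot: [-179.9, -0.0, -86.7]
contact_force: [0.3, 0.1, -1.7]
gripper_width: 0.012
gripper_force: 35.0
```

>>> move_arm(targets=[[[-0.1,0.06,0.1],[0,0,0]],[[-0.1,0.06,0.25],[0,0,0]],[[-0.1,0.06,0.35],[0,0,0]],[[-0.1,0.06,0.35],[0,0,0]]])

```text
time_s: 19.85
tcp_pos: [0.4951, -0.2224, 0.09]
eef_rot: [-179.9, -0.0, -86.7]
contact_force: [0.3, -0.4, -2.9]
gripper_width: 0.0114
gripper_force: 35.0
```

>>> move_arm(targets=[[[0,0,0.1],[0,0,0]],[[0,0,0.25],[0,0,0]],[[0,0,0.3],[0,0,0]],[[0,0,0.3],[0,0,0]]])

```text
time_s: 20.35
tcp_pos: [0.4952, -0.2224, 0.0871]
eef_rot: [-179.9, -0.0, -86.7]
contact_force: [-0.4, -0.5, -2.1]
gripper_width: 0.0118
gripper_force: 35.0
```

>>> move_arm(targets=[[[0,0,0.1],[0,0,0]],[[0,0,0.25],[0,0,0]],[[0,0,0.3],[0,0,0]],[[0,0,0.3],[0,0,0]]])

```text
time_s: 20.85
tcp_pos: [0.4952, -0.2224, 0.0841]
eef_rot: [-179.9, -0.0, -86.7]
contact_force: [0.2, -0.9, -2.6]
gripper_width: 0.0118
gripper_force: 35.0
```

>>> move_arm(targets=[[[0,0,0.1],[0,0,0]],[[0,0,0.2],[0,0,0]],[[0,0,0.2],[0,0,0]]])

```text
time_s: 21.22
tcp_pos: [0.4952, -0.2224, 0.0822]
eef_rot: [-179.9, -0.0, -86.7]
contact_force: [0.3, 0.4, -1.9]
gripper_width: 0.0116
gripper_force: 35.0
```

>>> move_arm(targets=[[[0,0,0.1],[0,0,0]],[[0,0,0.2],[0,0,0]],[[0,0,0.2],[0,0,0]]])

```text
time_s: 21.6
tcp_pos: [0.4953, -0.2224, 0.0819]
eef_rot: [-179.9, -0.0, -86.6]
contact_force: [-6.0, 4.0, 15.3]
gripper_width: 0.0117
gripper_force: 35.0
```

>>> move_arm(targets=[[[0,0,0.1],[0,0,0]],[[0,0,0.2],[0,0,0]],[[0,0,0.2],[0,0,0]]])

```text
time_s: 21.98
tcp_pos: [0.4954, -0.2225, 0.0818]
eef_rot: [-179.8, -0.1, -86.6]
contact_force: [-11.6, 8.4, 32.7]
gripper_width: 0.0115
gripper_force: 35.0
```

>>> move_arm(targets=[[[0,0,-0.15],[0,0,0]],[[0,0,-0.3],[0,0,0]],[[0,0,-0.3],[0,0,0]]])

```text
time_s: 22.35
tcp_pos: [0.4954, -0.2224, 0.0819]
eef_rot: [-179.9, -0.0, -86.6]
contact_force: [-3.1, 2.6, 9.3]
gripper_width: 0.0115
gripper_force: 35.0
```

Run:
```python
from h import *
import pickle
p,e=pose(); print(p,e,r.get_state()["contact_force"])
c=cap("wrist"); pickle.dump((c,p,e),open("w10.pkl","wb"))
im=c["image"]; cv2.imwrite("pics/w10.png",cv2.resize(im[60:300,130:430],(750,600),interpolation=cv2.INTER_CUBIC))
x,y,a=.49365,-.22067,np.radians(3.307); R=Ro.from_euler("z",a)
for q in [[58,-90,65],[-58,-90,65],[58,-90,60],[-58,-90,60]]: print(q,proj(c,R.apply(np.array(q)/1e3)+[x,y,0])[0].round(1))
g=cv2.cvtColor(im,cv2.COLOR_BGR2GRAY).astype(float)
for row in (110,150,190): 
    d=np.abs(np.diff(g[row])); print(row,[(int(i),int(d[i])) for i in np.nonzero(d>35)[0] if 120<i<430])
for col in (200,250,320,360):
    d=np.abs(np.diff(g[:,col])); print(col,[(int(i),int(d[i])) for i in np.nonzero(d>25)[0] if 50<i<150])
```

```text
[ 0.4953584  -0.22244344  0.08188919] [-1.79864803e+02 -2.38967656e-02 -8.66401810e+01] [-3.10891708  2.59471874  9.33855723]
[58, -90, 65] [171.5  92.4]
[-58, -90, 65] [388.2  92.5]
[58, -90, 60] [174.5  93. ]
[-58, -90, 60] [385.1  93.1]
110 [(149, 71), (171, 67), (172, 69), (384, 147), (385, 47), (386, 54)]
150 [(155, 71), (175, 91), (380, 68)]
190 [(154, 66), (157, 75), (178, 70), (179, 67), (376, 78)]
200 [(91, 89)]
250 [(91, 88)]
320 [(91, 84)]
360 [(91, 32), (92, 30)]
```

View pics/w10.png

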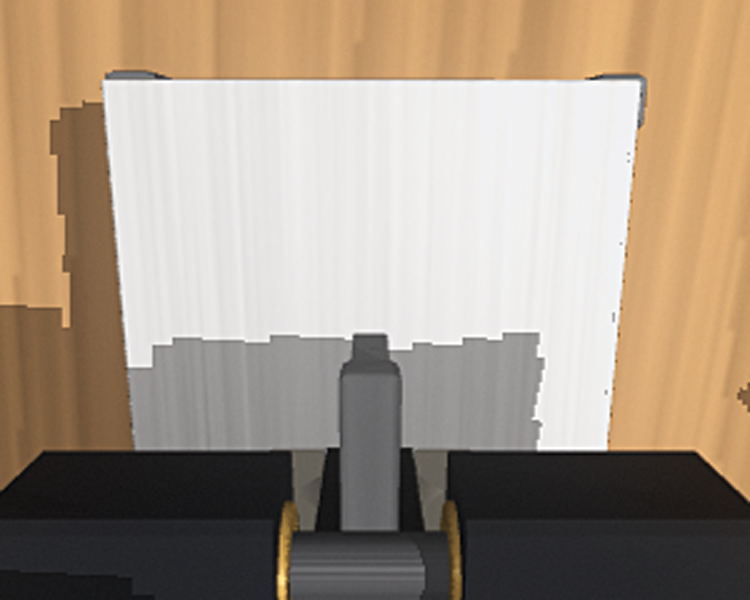

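>>> move_arm(targets=[[[0,0.1,-0.1],[0,0,0]],[[0,0.1,-0.1],[0,0,0]]])

```text
time_s: 22.65
tcp_pos: [0.4943, -0.2224, 0.082]
eef_rot: [-179.9, -0.0, -86.7]
contact_force: [0.7, 0.8, -1.3]
gripper_width: 0.0117
gripper_force: 35.0
```

>>> move_arm(targets=[[[0,0,0],[0,0,0]],[[0,0,0],[0,0,0]],[[0,0,0],[0,0,0]],[[0,0,0],[0,0,0]],[[0,0,0],[0,0,0]]], jaw=4.5)

```text
time_s: 23.28
tcp_pos: [0.4942, -0.2225, 0.0822]
eef_rot: [-179.9, -0.0, -86.7]
contact_force: [0.7, 0.7, -0.3]
gripper_width: 0.0445
gripper_force: 0.0
```

>>> move_arm(targets=[[[0,0,-2],[0,0,0]],[[0,0,-6],[0,0,0]],[[0,0,-12],[0,0,0]],[[0,0,-18],[0,0,0]],[[0,0,-20],[0,0,0]]])

```text
time_s: 23.9
tcp_pos: [0.4952, -0.2229, 0.2868]
eef_rot: [-179.5, -0.1, -86.6]
contact_force: [0.7, 0.3, -1.5]
gripper_width: 0.0449
gripper_force: 0.0
```

Run:
```python
from h import *
print(pose())
x,y,a=.49365,-.22067,np.radians(3.307); R=Ro.from_euler("z",a)
C={n:cap(n) for n in ["wrist","scene","top"]}
cv2.imwrite("pics/w11.png",C["wrist"]["image"])
for d in outline_of("lid","wrist"):
    ys,xs=np.nonzero(d["mask"]); rr=cv2.minAreaRect(np.c_[xs,ys].astype(np.float32))
    print(round(d["score"],2),len(xs),np.round(cv2.boxPoints(rr)).tolist(),[np.round(R.inv().apply(onz(C["wrist"],q,.065)-[x,y,0])[:2]*1e3).tolist() for q in cv2.boxPoints(rr)])
for l in ["clamp_tip","clamp_hinge","lid_handle","lid"]:
  rs=[]
  for n in C:
    for d in pinpoint(l,n):
      uv=d["location"][::-1]; p=R.inv().apply(onz(C[n],uv,.1)-[x,y,0])
      if abs(p[0])<.2 and abs(p[1])<.15: rs.append(ray(C[n],uv)); print(l,n,round(d["score"],2),np.round(uv),p.round(3)); break
  if len(rs)>1:
    X,er=tri(rs); print("  box frame",(R.inv().apply(X-[x,y,0])*1e3).round(),np.round(er,4))
```

```text
(array([ 0.49515207, -0.22292763,  0.28676694]), array([-1.79526317e+02, -1.09991768e-01, -8.66400472e+01]))
0.73 13002 [[231.0, 247.0], [231.0, 105.0], [329.0, 105.0], [329.0, 247.0]] [[65.0, 90.0], [57.0, -91.0], [-58.0, -91.0], [-66.0, 90.0]]
0.6 12025 [[386.0, 176.0], [442.0, 96.0], [550.0, 172.0], [494.0, 252.0]] [[-132.0, -7.0], [-187.0, -100.0], [-334.0, -12.0], [-285.0, 96.0]]
clamp_tip wrist 0.7 [190. 261.] [0.11  0.093 0.1  ]
clamp_tip scene 0.61 [224. 206.] [0.014 0.027 0.1  ]
clamp_tip top 0.45 [332. 181.] [0.104 0.045 0.1  ]
  box frame [ 85.  56. 174.] [0.0013 0.0003 0.0014]
clamp_hinge wrist 0.63 [225. 224.] [0.065 0.045 0.1  ]
clamp_hinge scene 0.95 [230. 232.] [0.113 0.078 0.1  ]
clamp_hinge top 0.54 [327. 194.] [0.06  0.064 0.1  ]
  box frame [72. 60. 54.] [0.0017 0.0019 0.0032]
lid_handle wrist 0.6 [280. 185.] [ 0.    -0.003  0.1  ]
lid_handle scene 0.7 [215. 204.] [0.013 0.001 0.1  ]
lid_handle top 0.56 [348. 212.] [-0.002  0.003  0.1  ]
  box frame [ 1. -1. 88.] [0.0011 0.0031 0.0022]
lid wrist 0.58 [278. 180.] [ 0.002 -0.008  0.1  ]
lid scene 0.97 [240. 166.] [-0.174  0.022  0.1  ]
lid top 0.73 [346. 209.] [0.007 0.01  0.1  ]
  box frame [-18.  23. 205.] [0.0551 0.0514 0.008 ]
```

Run:
```python
from h import *
x,y,a=.49365,-.22067,np.radians(3.307); R=Ro.from_euler("z",a); S=down(183.307)
g=lambda v:R.apply(np.array(v)/1e3)+[x,y,0]
plan([(g([128,60,260]),S),(g([128,60,152]),S)])
P=[(128,60,152),(90,60,154),(59,60,149),(30,60,132),(10,60,105),(3,60,85),(2,60,74)]
for q in P: print(q,(S.inv().apply(g(q)-g(P[0]))*100).round(2).tolist())
```

```text
rows 2.3 [[-6.17, -12.79, 2.23], [-0.002, -0.0, 0.001]]
rows 1.7 [[-0.0, -0.01, 10.8], [0.0, -0.0, -0.0]]
(128, 60, 152) [0.0, 0.0, 0.0]
(90, 60, 154) [0.0, 3.8, -0.2]
(59, 60, 149) [0.0, 6.9, 0.3]
(30, 60, 132) [0.0, 9.8, 2.0]
(10, 60, 105) [0.0, 11.8, 4.7]
(3, 60, 85) [0.0, 12.5, 6.7]
(2, 60, 74) [0.0, 12.6, 7.8]
```

>>> move_arm(targets=[[[-2,-4.3,0],[0,0,0]],[[-4,-8.5,0],[0,0,0]],[[-6.2,-12.8,1],[0,0,0]],[[-6.2,-12.8,2.2],[0,0,0]],[[-6.2,-12.8,2.2],[0,0,0]]], jaw=0, squeeze=20)

```text
time_s: 25.32
tcp_pos: [0.6172, -0.1529, 0.2589]
eef_rot: [179.9, 0.0, -86.6]
contact_force: [-0.0, -0.2, 0.2]
gripper_width: 0.0023
gripper_force: 0.0
```

>>> move_arm(targets=[[[0,0,5],[0,0,0]],[[0,0,9],[0,0,0]],[[0,0,10.8],[0,0,0]],[[0,0,10.8],[0,0,0]]])

```text
time_s: 25.82
tcp_pos: [0.6177, -0.1536, 0.1525]
eef_rot: [-180.0, -0.0, -86.7]
contact_force: [-0.4, 0.3, 0.9]
gripper_width: 0.0008
gripper_force: 0.0
```

Run:
```python
from h import *
p,e=pose(); x,y,a=.49365,-.22067,np.radians(3.307); R=Ro.from_euler("z",a)
print((R.inv().apply(p-[x,y,0])*1e3).round(1),e,r.get_state()["gripper_width"],r.get_state()["contact_force"])
C={n:cap(n) for n in ["scene","top","wrist"]}
rs=[]
for n in C:
    for d in pinpoint("clamp_tip",n)[:1]:
      uv=d["location"][::-1]; rs.append(ray(C[n],uv)); print(n,round(d["score"],2),np.round(uv))
if len(rs)>1:
    X,er=tri(rs); print((R.inv().apply(X-[x,y,0])*1e3).round(),np.round(er,4))
```

```text
[127.7  59.8 152.5] [-1.79950101e+02 -2.57113496e-02 -8.66777144e+01] 0.000805960435059597 [-0.39594687  0.28247872  0.85072589]
scene 0.4 [229. 208.]
top 0.45 [331. 181.]
[ 84.  64. 168.] [0.0056 0.0056]
```

Positioned behind the bar; now sweep it down.

>>> move_arm(targets=[[[0,1.9,-0.1],[0,0,0]],[[0,3.8,-0.2],[0,0,0]],[[0,5.4,0],[0,0,0]],[[0,6.9,0.3],[0,0,0]],[[0,8.4,1.1],[0,0,0]]])

```text
time_s: 26.75
tcp_pos: [0.5341, -0.158, 0.1417]
eef_rot: [-179.8, -0.0, -86.6]
contact_force: [1.0, 1.5, 0.8]
gripper_width: 0.0005
gripper_force: 0.8
```

>>> move_arm(targets=[[[0,1.4,0.9],[0,0,0]],[[0,2.5,2.2],[0,0,0]],[[0,3.4,3.6],[0,0,0]],[[0,3.8,4.6],[0,0,0]],[[0,4.1,5.6],[0,0,0]]])

```text
time_s: 27.38
tcp_pos: [0.4931, -0.1604, 0.0845]
eef_rot: [-179.9, -0.0, -86.7]
contact_force: [0.1, -0.7, 1.0]
gripper_width: 0.0004
gripper_force: 0.7
```

>>> move_arm(targets=[[[0,0.1,0.5],[0,0,0]],[[0,0.1,0.9],[0,0,0]],[[0,0.1,1.1],[0,0,0]],[[0,0.1,1.1],[0,0,0]]])

```text
time_s: 27.88
tcp_pos: [0.4928, -0.1604, 0.0741]
eef_rot: [-179.9, -0.0, -86.7]
contact_force: [0.4, -0.5, -0.4]
gripper_width: 0.0003
gripper_force: 0.0
```

>>> move_arm(targets=[[[0,0,0.1],[0,0,0]],[[0,0,0.2],[0,0,0]],[[0,0,0.3],[0,0,0]],[[0,0,0.3],[0,0,0]]])

```text
time_s: 28.38
tcp_pos: [0.493, -0.1605, 0.0721]
eef_rot: [-179.8, -0.0, -86.6]
contact_force: [-2.8, 1.8, 10.0]
gripper_width: 0.0004
gripper_force: 4.6
```

Run:
```python
from h import *
p,e=pose(); print(p,r.get_state()["contact_force"])
x,y,a=.49365,-.22067,np.radians(3.307); R=Ro.from_euler("z",a)
C={n:cap(n) for n in ["scene","top","wrist"]}
for n in C:
    for d in pinpoint("clamp_tip",n)[:2]:
      uv=d["location"][::-1]; print(n,round(d["score"],2),np.round(uv),(R.inv().apply(onz(C[n],uv,.07)-[x,y,0])*1e3).round())
```

```text
[ 0.49295791 -0.16048658  0.07207215] [-2.78448423  1.75980762 10.03334375]
```

>>> move_arm(targets=[[[0,0,-2],[0,0,0]],[[0,0,-6],[0,0,0]],[[0,0,-12],[0,0,0]],[[0,0,-18],[0,0,0]],[[0,0,-22],[0,0,0]]])

```text
time_s: 29.3
tcp_pos: [0.4926, -0.1605, 0.2944]
eef_rot: [-179.7, -0.0, -86.6]
contact_force: [0.0, -0.4, -0.7]
gripper_width: 0.0003
gripper_force: 0.0
```

>>> move_arm(targets=[[[-8,0,0],[0,0,0]],[[-8,0,0],[0,0,0]],[[-8,0,0],[0,0,0]],[[-8,0,0],[0,0,0]]])

```text
time_s: 29.8
tcp_pos: [0.4875, -0.0809, 0.2911]
eef_rot: [-179.9, -0.0, -86.6]
contact_force: [0.0, -0.4, 0.4]
gripper_width: 0.0008
gripper_force: 0.0
```

Run:
```python
from h import *
p,e=pose(); print(p,r.get_state()["contact_force"])
x,y,a=.49365,-.22067,np.radians(3.307); R=Ro.from_euler("z",a)
C={n:cap(n) for n in ["scene","top","wrist"]}
ims=[C["wrist"]["image"][40:260,180:400],C["scene"]["image"][180:250,170:270]]
cv2.imwrite("pics/w12.png",np.hstack([cv2.resize(ims[0],(400,400)),cv2.resize(ims[1],(400,400))]))
for l in ["clamp_tip","clamp_hinge","lid_handle"]:
  rs=[]
  for n in C:
    for d in pinpoint(l,n)[:3]:
      uv=d["location"][::-1]; q=(R.inv().apply(onz(C[n],uv,.07)-[x,y,0])*1e3).round()
      if abs(q[0])<150 and abs(q[1])<130: rs.append(ray(C[n],uv)); print(l,n,round(d["score"],2),np.round(uv),q); break
  if len(rs)>1:
    X,er=tri(rs); print("  ",(R.inv().apply(X-[x,y,0])*1e3).round(),np.round(er,4))
```

```text
[ 0.48748258 -0.08087086  0.29106253] [ 0.01315941 -0.40485623  0.35320085]
clamp_tip scene 0.44 [237. 206.] [-23.  55.  70.]
clamp_tip top 0.45 [329. 224.] [-31.  64.  70.]
clamp_tip wrist 0.62 [306. 112.] [-32.  60.  70.]
   [-30.  59.  64.] [0.006  0.0046 0.0027]
clamp_hinge scene 0.94 [230. 230.] [79. 66. 70.]
clamp_hinge top 0.57 [326. 192.] [75. 65. 70.]
clamp_hinge wrist 0.73 [216. 112.] [74. 60. 70.]
   [76. 63. 65.] [0.0019 0.0018 0.0033]
lid_handle scene 0.72 [216. 204.] [-16.  -8.  70.]
lid_handle top 0.87 [347. 212.] [ 5. -0. 70.]
lid_handle wrist 0.88 [279.  51.] [-0. -6. 70.]
   [ 1. -0. 88.] [0.0007 0.0033 0.0027]
```

```bash
python3 -c "
from plant import r
print(r.close_job())"
```

```text
the job is handed in; nothing more can be done
None
```

I handed the job in at about 30 s: the vial is in the cradle, the lid is home on the box and the clamp bar is at its stop, with nothing held. The cameras and contact forces agreed with that, but the hand-in gave no verdict. I didn't re-check the bystanders afterwards, though no contact with them showed during the moves.

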